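# Lock a sample cup into the spinner's bayonet socket

## Robot

A 6-joint arm with a two-finger parallel gripper is mounted at the origin on the work surface. World frame = base frame: x ahead of the robot, y to its left, z up, the work surface at z = 0. Lengths are in mm, angles in degrees, forces in N, time in s.
With the tool pointing down it reaches from about 275 to 825 mm from the base axis. Payload 4.9 kg.
Tool frame: the origin (TCP) lies on the centre line of the jaws, within the pads' length; the fingertips stand 19 mm ahead of it and the grasp point (between the pads) is the TCP (r.tip_reach is the distance from the TCP to the fingertips, in mm); z points along the fingers, y is the direction in which the jaws open and shut (so a half turn about z gives the same grasp; the last joint's range is limited). The gripper opens to 85 mm and grips with 20 to 120 N. Pads are 22 mm wide; open, the fingers measure 114 mm over their backs; the gripper's body (76 mm by 85 mm) begins 54 mm behind the grasp point. The pads swing forward as they close: fully open they stand 13 mm farther back than shut.
Start: joints at [-83.835, 18.69, -11.035, 60.275, 0, 82.311], TCP at [131.709, -534.014, 226.581] pointing down, gripper open.
Joint ranges: [-152.03, 152.03], [-55.5, 102.48], [-74.3, 77.21], [-110.64, 120.58], [-84.22, 78.4], [-180, 180]. Speed limits (degrees/s): [147.25, 147.25, 180, 180, 180, 180].

## Interface

Orientations are given as [roll, pitch, yaw] about the fixed x, y, z axes, in that order (R = Rz(yaw) Ry(pitch) Rx(roll)).
In Python, from workcell import r, read_camera gives the robot as it stands.
- The arm moves only by the tool jog_arm, never from a script. Its argument "plan" is a list that holds one entry, the list of rows, each a list of 4 numbers: the shift along the world's x, y, z in m, then the turn about the world's z in degrees. In form: [[[x, y, z, yaw], ...]]. A call has 1 to 12 rows; each row is the pose to reach, as a shift and turn from the pose commanded when the call began; what a row does not reach only later rows make up. A row lasts 1/12 s, in which the tool goes at most 41.7 mm and 7.16 degrees, less where a joint would pass 70% of its speed; a pose out of reach is approached as far as the arm can. A call with a gripper value outside its range is refused whole. "hand" is the opening in per cent of the stroke, from 0 (shut) to 100 (fully open), set as the call begins (left out, the last holds). The fingers move at their own pace and stop on an object; "force" is the grip in N (left out, the last holds). Time passes only in rows, so rows that repeat a pose let the fingers close. It gives the time, the measured TCP pose, the force and the opening at its end, in the units of the state.
- r.observe(): the state, without advancing time (a new reading comes with each control period).
- read_camera(name): name is "side" or "top"; returns a dict with "color" (480x640x3 uint8, red, green, blue), "camera_matrix" (3x3 intrinsics, pixels), "k1" (the pictures are not rectified: a ray, as slopes to the right and down, at radius r is drawn at 1 + k1 r^2 times it, then the intrinsics apply), "cam_to_world" (4x4, takes a point from camera to world coordinates). Camera axes: x right, y down, z forward; pixel columns grow to the right and rows downward; lengths in mm; the calibration is good to about 2 mm. A picture is of the moment at which its call begins. There is no depth.
- r.job_done(): hands the job in, once; it reports no verdict.
The state is a dict: "clock": time; "joints": joint angles; "qd": joint speeds; "joint_efforts": joint torques, N m; "ee_pos": TCP position; "tcp_rot": TCP orientation; "wrist_force": force on the tool from outside, world axes, zero at the start; "moment": the same for the moment, N m; "gripper_width": finger opening in mm.
Only numpy, scipy, OpenCV 4.12 (cv2) and the standard library are available. Lean on these libraries where they do the work, as an engineer would, in place of code of your own. Each camera call takes 0.05 s, during which the arm holds its last target.

## Task

Take the black sample cup from the tray and mount it in the bayonet socket of the spinner unit: let its two lugs down through the ring's two slots, push it down against the spring and twist it a quarter turn clockwise (seen from above) to the stop, then let it spring up into its locked position and let go. Be gentle with the spindle bearing: a push of 10 to 15 N is enough, stop turning as soon as you feel the stop, and never lean on it with more than about 40 N. Leave the jar, the weight and the screwdriver where they are.

Things in the scene. Friction and masses are not known exactly. Their poses are not given: they have to be found in the camera images.
- cup_grip (a point): Where to grip the loose black sample cup: on its axis, 42 mm above the underside of its foot, half-way up its head (20 to 64 mm up). The head is 58 mm across with two parallel flats 44 mm apart facing the cup's own +y and -y: grip across the flats from above. Gripped lower, the fingertips strike the ring when the cup is pushed in. Half a turn of the cup makes no difference.
- cup: The sample cup, 64 mm high, 0.2 to 0.37 kg, upright on its foot in the tray. Origin: centre of the foot's underside, z up. Under the head a round shank, 40 mm diameter, 20 mm long, tapering to 34 mm in its last 4.5 mm; two steel lugs stick out along +x and -x, 7 mm wide, 52 mm over their ends, from 5 to 10 mm above the foot's underside. A steel disc lies in the top.
- socket (a point): Centre of the spinner's bayonet ring, level with its top face; axes as the spinner's. Ring 72 mm outside, bore 43 mm; its 7 mm thick lip has two opposite entry slots 10 mm wide. The braked ring parks inexactly: the slots lie along the unit's x axis only within 25 degrees either way; see or feel them. Lugs resting on the lip (cup_grip 37 mm above this point) drop in when turned onto the slots.
- track (a point): Point on the ring's axis 17 mm below its top face, axes as the spinner's. Lugs turn under the lip while the foot is this deep or deeper (cup_grip 25 mm or less above socket); at 20 mm the head meets the ring. They turn only clockwise seen from above, 85 to 93 degrees, to a fixed stop. A sprung plate meets the foot 7 mm below the top face, pushing up 3 N there, 0.6 N more per mm.
- lock (a point): Point on the ring's axis 14 mm below its top face: where the foot's underside is when locked (cup_grip 28 mm above socket). At the stop the lip's underside has a recess 3 mm deep, 10 mm wide; when the push is eased the spring lifts the lugs into it. A cup in the slots and not locked is pushed up to 7 or 8 mm below the top face; one stuck half-way round stays deeper.
- spinner: Spinner unit fixed on the instrument's 30 mm thick steel base: grey housing 112 x 106 mm on a dark foot plate 136 x 120 mm, 44 mm high, a black motor on its +x side, and the upright bayonet ring on top (top face 70 mm above the origin). Origin: centre of its underside, z up. The twist needs under 0.2 N m up to the stop; do not go past 1 N m there.
- tray: open steel tray 130 x 310 x 13 mm, walls 3 mm, fixed on the bench; holds the cup, the jar and the weight in a row 97 mm apart; origin at the centre of its underside
- jar: loose amber glass jar with white cap, 42 mm diameter, 55 mm high, on the tray, to be left alone; origin at the centre of its underside
- weight: loose steel weight with a knob, 38 mm diameter, 46 mm high, on the tray, to be left alone; origin at the centre of its underside
- driver: loose screwdriver lying across the steel base beyond the spinner unit, to be left alone
There are look-alikes about, which are no part of the job. What is shaped like the cup but purple is not meant.

How it is judged (in metres and radians):
On the way, in this order (a step that is already met when the one before it is completed fails the run):
1. the cup is lifted clear of the tray (height (world z) of cup_grip above 0.075 m and distance of cup_grip from where it was at the start of the episode above 0.03 m), for 0.1 s.
2. the cup is pushed down into the socket, its lugs below the lip (z of cup_grip in the frame of socket below 0.0262 m and horizontal distance between cup_grip and socket below 0.008 m), for 0.1 s.
At the end, for the whole second after the job is handed in: The cup is locked in the socket and at rest: cup_grip 26.2 to 30.5 mm above the ring's top face (nominally 28), within 6 mm of the socket's axis, upright within 0.1 rad (z of cup_grip in the frame of socket between 0.0262 and 0.0305 m and horizontal distance between cup_grip and socket below 0.006 m and angle between cup's own z axis and vertical below 0.1 rad and linear speed of cup below 0.01 m/s); the robot touches nothing.
It fails at once if the cup and the spinner unit press on one another with more than 90 N, all points of contact added up (contact force between cup and spinner above 90 N).
It fails at once if the robot presses on the spinner unit with more than 90 N, all points of contact added up (contact force between any of the arm, the fingers and spinner above 90 N).
It fails at once if the jar, the weight or the screwdriver is moved more than 30 mm (distance of any of jar, weight, driver from where it was at the start of the episode above 0.03 m).
It also fails if it takes over 72 s, if anything falls off the work surface, if the arm or the gripper's body presses on something with over 40 N, if the wrist force passes 120 N, or if a joint passes its speed limit or range.

## Working session

There is one attempt and no reset: what is moved stays moved. The work goes in short steps, Python scripts to look and compute and a tool call to move; the robot and the scene stay as the last step left them, time stands still between calls to the robot, and variables do not carry over. Pictures are saved under pics/ and viewed, and the job is handed in when it is done.

Besides the shell and the picture viewer there is one more tool, called after "Emit:" as name([rows], argument=value, ...), one row to a line, values as JSON. jog_arm: Moves the arm, as the interface text tells. Its arguments: {"type":"object","properties":{"plan":{"type":"array"},"hand":{"type":"number"},"force":{"type":"number"}},"required":["plan"]}

```bash
ls; mkdir -p pics
python3 - <<'E'
from workcell import r, read_camera
import cv2
print(r.observe())
for n in("side","top"):
    d=read_camera(n); cv2.imwrite(f"pics/{n}0.png",d["color"][:,:,::-1]); print(n,d["camera_matrix"],d["k1"],d["cam_to_world"])
E
```

```text
pics
{'clock': 0.0, 'joints': array([-8.38347788e+01,  1.87302343e+01, -1.10927536e+01,  6.02751569e+01,
        1.99370526e-03,  8.23105173e+01]), 'qd': array([-0.03720293, -0.10211409,  0.01571827, -0.05560116,  0.00151048,
       -0.10299927]), 'joint_efforts': array([-9.99509648e-04, -4.43394721e+01,  2.62444872e+01,  1.56580971e-02,
       -4.97127785e-04,  7.09363960e-06]), 'ee_pos': array([ 131.65660657, -533.3949496 ,  225.81537767]), 'tcp_rot': array([-1.79903005e+02, -1.51079533e-02,  1.38546894e+01]), 'wrist_force': array([-0.17765097,  0.80221376, -0.4428241 ]), 'moment': array([-0.01455233, -0.02458059, -0.02781646]), 'gripper_width': 85.51567235148926}
side [[562.08497921   0.         312.29513409]
 [  0.         562.08497921 233.548181  ]
 [  0.           0.           1.        ]] -0.04718729556687868 [[ 8.89552549e-01 -3.34450822e-01  3.11189510e-01  2.39268705e+02]
 [-4.56758790e-01 -6.63408855e-01  5.92672000e-01 -6.75757021e+02]
 [ 8.22623842e-03 -6.69351432e-01 -7.42900390e-01  8.64860509e+02]
 [ 0.00000000e+00  0.00000000e+00  0.00000000e+00  1.00000000e+00]]
top [[437.84016378   0.         314.7284323 ]
 [  0.         437.84016378 240.91623044]
 [  0.           0.           1.        ]] -0.022201907849503523 [[-1.20664079e-02 -9.90125051e-01  1.39666690e-01  4.30817311e+02]
 [-9.99925406e-01  1.22125945e-02  1.89650739e-04 -4.61581857e+01]
 [-1.89347060e-03 -1.39653984e-01 -9.90198556e-01  9.72468030e+02]
 [ 0.00000000e+00  0.00000000e+00  0.00000000e+00  1.00000000e+00]]
```

View pics/side0.png

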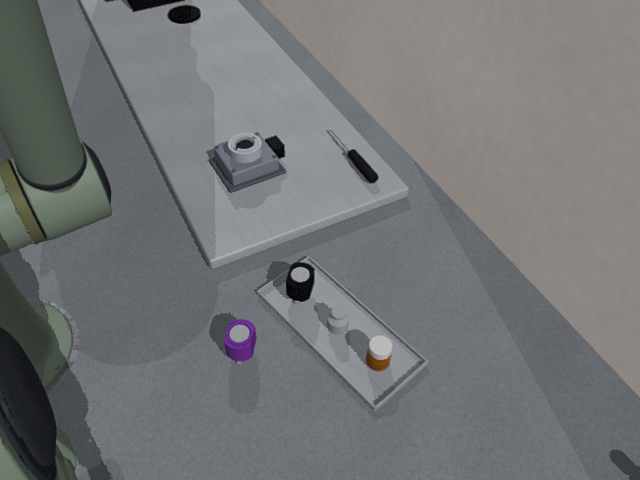

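View pics/top0.png

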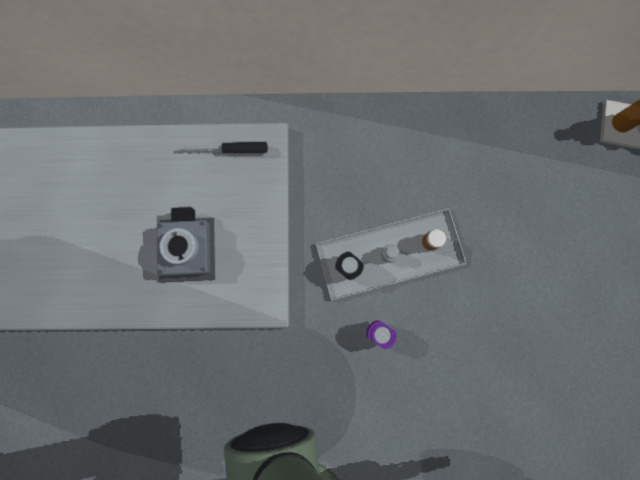

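Candidates: the black cup in the tray (side 300,281; top 349,265), the purple look-alike on the bench (side 240,340; top 381,334), and a black disc and box at the far end of the base (side 184,14). I choose the black cup in the tray and check it in close crops.

```bash
cat > h.py <<'E'
import numpy as np, cv2
from workcell import r, read_camera
def ray(d,u,v):
    K=d["camera_matrix"];k=d["k1"]
    p=cv2.undistortPoints(np.array([[[u,v]]],float),K,np.array([k,0,0,0,0.])).ravel()
    T=d["cam_to_world"]; return T[:3,3],T[:3,:3]@np.array([p[0],p[1],1.])
def onz(d,u,v,z):
    o,w=ray(d,u,v); return o+w*(z-o[2])/w[2]
def tri(d1,p1,d2,p2):
    a,u=ray(d1,*p1);b,v=ray(d2,*p2)
    s=np.linalg.lstsq(np.c_[u,-v],b-a,rcond=None)[0]
    P,Q=a+u*s[0],b+v*s[1]; return (P+Q)/2,np.linalg.norm(P-Q)
def proj(d,P):
    T=d["cam_to_world"];q=T[:3,:3].T@(np.array(P,float)-T[:3,3])
    return cv2.projectPoints(q.reshape(1,1,3),np.zeros(3),np.zeros(3),d["camera_matrix"],np.array([d["k1"],0,0,0,0.]))[0].ravel()
def crop(d,u,v,w,h,s,name):
    x0,y0=int(u-w/2),int(v-h/2);c=d["color"][y0:y0+h,x0:x0+w,::-1]
    cv2.imwrite(name,cv2.resize(c,None,fx=s,fy=s,interpolation=cv2.INTER_CUBIC)); return x0,y0
E
python3 - <<'E'
from h import *
t=read_camera("top");s=read_camera("side")
A=[crop(t,349,265,50,50,8,"pics/a.png"),crop(t,178,246,50,50,8,"pics/b.png"),crop(s,300,281,50,50,8,"pics/c.png"),crop(s,245,150,50,50,8,"pics/d.png")]
print(A)
I=[cv2.imread(f"pics/{c}.png") for c in "abcd"]
m=np.vstack([np.hstack(I[:2]),np.hstack(I[2:])]);cv2.imwrite("pics/m.png",cv2.resize(m,(600,600)))
E
```

```text
[(324, 240), (153, 221), (275, 256), (220, 125)]
```

View pics/m.png

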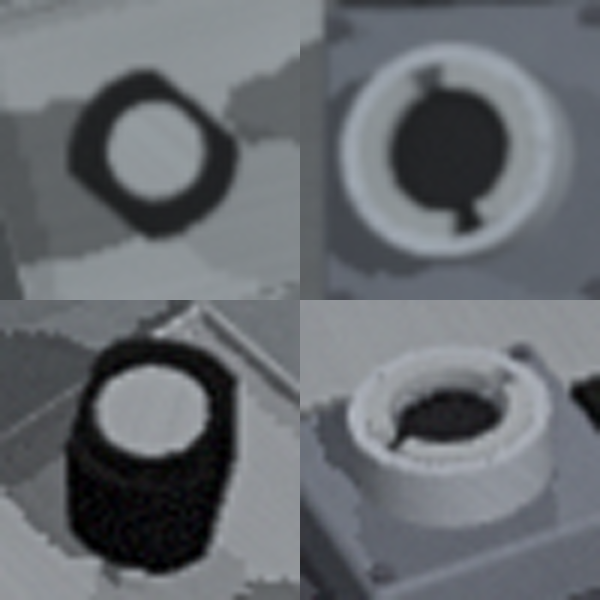

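The crops show the black cup with its steel disc and two flats (top view, flats at lower left and upper right). The ring's slots are visible at crop (430,75) and (467,222), about top px (174.5,233.5) and (181,258). Now the measurements.

```bash
cat > meas.py <<'E'
from h import *
t=read_camera("top");s=read_camera("side")
def comp(mask,u,v):
    n,l,st,c=cv2.connectedComponentsWithStats(mask.astype(np.uint8)); k=l[int(v),int(u)]
    return (l==k) ,c[k],st[k]
g={n:cv2.cvtColor(d["color"],cv2.COLOR_RGB2GRAY) for n,d in(("t",t),("s",s))}
# disc: within the window, bright blob
C={}
for n,u,v in(("t",349,265),("s",300,275)):
    m,c,st=comp(g[n]>95,u,v); print(n,"disc",c,st); C[n]=c
P,e=tri(t,C["t"],s,C["s"]); print("disc tri",P,e)
for z in(64,66,67): print(z,onz(t,*C["t"],z),onz(s,*C["s"],z))
# cup outline in top
m=np.zeros_like(g["t"]);m[240:290,324:374]=g["t"][240:290,324:374]<60
mm,c,st=comp(m,337,265); print("cup blob",st)
cn=max(cv2.findContours(mm.astype(np.uint8),0,cv2.CHAIN_APPROX_NONE)[0],key=cv2.contourArea)[:,0]
W=np.array([onz(t,*p,66.5)[:2] for p in cn]);ctr=onz(t,*C["t"],66.5)[:2]
D=W-ctr
for a in range(0,180,10):
    q=np.array([np.cos(np.radians(a)),np.sin(np.radians(a))]);x=D@q;print(a,round(x.max(),1),round(x.min(),1),round(np.ptp(x),1),end=" | ")
print()
# ring slots
for p in((174.3,233.5),(180.9,258)): print("slot",onz(t,*p,100))
E
python3 meas.py
python3 - <<'E'
from h import *
t=read_camera("top");s=read_camera("side");
x,y=153,221
for nm,d,(u,v) in(("t",t,(178,246)),("s",s,(245,150))):
    x0,y0=int(u-25),int(v-25)
    print(nm);np.set_printoptions(linewidth=250)
    print(cv2.cvtColor(d["color"],cv2.COLOR_RGB2GRAY)[y0+2:y0+46,x0+2:x0+48])
E
```

```text
t disc [349.45588235 264.59313725] [342 257  16  16 204]
s disc [299.78378378 273.96396396] [291 267  19  15 222]
disc tri [ 508.0621866  -117.26178279   68.88330022] 0.28807337951459017
64 [ 508.34133127 -117.60051131   64.        ] [ 509.85347933 -113.86914999   64.        ]
66 [ 508.17066149 -117.44323043   66.        ] [ 509.17774423 -115.27236032   66.        ]
67 [ 508.0853266  -117.36458999   67.        ] [ 508.83987669 -115.97396549   67.        ]
cup blob [336 252  27  27 282]
0 26.3 -27.8 54.2 | 10 26.7 -28.6 55.3 | 20 26.6 -28.4 55.0 | 30 26.8 -27.5 54.3 | 40 26.7 -27.5 54.2 | 50 27.0 -27.5 54.5 | 60 28.0 -27.2 55.2 | 70 28.8 -27.5 56.2 | 80 28.7 -27.0 55.7 | 90 28.0 -26.1 54.1 | 100 28.8 -26.2 55.0 | 110 28.6 -25.6 54.2 | 120 27.6 -24.1 51.8 | 130 25.8 -21.9 47.7 | 140 25.3 -20.3 45.6 | 150 26.8 -22.6 49.4 | 160 28.0 -24.6 52.6 | 170 28.3 -25.8 54.1 | 
slot [572.53346797 237.90803136 100.        ]
slot [522.57062665 222.96904206 100.        ]
t
[[145 129  94 ... 106  91  77]
 [142 126  87 ... 107  92  79]
 [144 126  84 ... 108 100  94]
 ...
 [ 97  93  91 ...  98  99  99]
 [ 96  93  93 ...  98  99  99]
 [ 96  94  93 ...  97  98  99]]
s
[[146 147 148 ... 146 146 145]
 [145 147 148 ... 145 147 146]
 [146 145 147 ... 144 145 146]
 ...
 [ 57  54  55 ... 101 102 101]
 [ 50  57  60 ... 103  99 102]
 [ 45  48  54 ... 100 101 101]]
```

```bash
cat > m2.py <<'E'
from h import *
from meas import t,s,g,comp,D,mm,C
for a in range(130,150,2):
    q=np.array([np.cos(np.radians(a)),np.sin(np.radians(a))]);x=D@q;print(a,round(np.ptp(x),1),end=" | ")
# pca-like: straight edge lines on each flat
for sg in(1,-1):
    q=np.radians(139);q=np.array([np.cos(q),np.sin(q)])*sg;x=D@q;w=D@np.array([-q[1],q[0]])
    k=(x>17)&(abs(w)<13); 
    k&=x>0
    vx,vy,_,_=cv2.fitLine(D[k].astype(np.float32),cv2.DIST_HUBER,0,.01,.01).ravel();print("\nflat",sg,k.sum(),np.median(x[k]),"normal",np.degrees(np.arctan2(vy,vx))+90)
for n,(u,v),d in(("t",(178,246),t),("s",(245,150),s)):
    G=cv2.resize(g[n][int(v)-25:int(v)+25,int(u)-25:int(u)+25],None,fx=8,fy=8,interpolation=cv2.INTER_CUBIC)
    x0,y0=int(u)-25,int(v)-25
    for th in (128,135,142):
        c=cv2.findContours((G>th).astype(np.uint8),cv2.RETR_EXTERNAL,cv2.CHAIN_APPROX_NONE)[0]
        c=[k for k in c if (lambda b:b[2]>200 and b[3]>120)(cv2.boundingRect(k))]
        for k in c:
            e=cv2.fitEllipseDirect(k);uv=(e[0][0]/8+x0-.44,e[0][1]/8+y0-.44);print(n,th,"outer",uv,np.array(e[1])/8,onz(d,*uv,100))
    for th in(50,60,75):
        c=max(cv2.findContours((G<th).astype(np.uint8)[80:320,80:320],0,cv2.CHAIN_APPROX_NONE)[0],key=cv2.contourArea)[:,0]+80
        Wp=np.array([onz(d,a/8+x0-.44,b/8+y0-.44,100)[:2] for a,b in c]); 
        if n=="t":
            for ctr in([547.5,230.5],[548,231],):
                E=Wp-ctr;R=np.hypot(*E.T);A=np.degrees(np.arctan2(E[:,1],E[:,0]));
                for lo in(0,180):
                    dd=(A-15-lo+180)%360-180;k=(abs(dd)<45)&(R>R.min()+5);
                    print(th,ctr,lo,"slot ang",(dd[k].min()+dd[k].max())/2+15,"R",R.max(),R.min())
E
python3 m2.py | tail -22
```

```text
t disc [349.45588235 264.59313725] [342 257  16  16 204]
s disc [299.67123288 274.00456621] [291 267  19  15 219]
disc tri [ 507.96667548 -117.23352126   68.82000132] 0.07675467847242617
64 [ 508.34133127 -117.60051131   64.        ] [ 509.63153486 -113.86065087   64.        ]
66 [ 508.17066149 -117.44323043   66.        ] [ 508.95635403 -115.26388243   66.        ]
67 [ 508.0853266  -117.36458999   67.        ] [ 508.61876362 -115.96549821   67.        ]
cup blob [336 252  27  27 280]
0 26.4 -27.8 54.2 | 10 27.1 -28.6 55.7 | 20 27.0 -28.4 55.5 | 30 26.8 -27.5 54.3 | 40 26.7 -27.5 54.2 | 50 27.0 -27.5 54.5 | 60 27.4 -27.2 54.6 | 70 28.1 -27.5 55.6 | 80 28.4 -27.0 55.4 | 90 28.0 -26.1 54.1 | 100 28.8 -26.2 55.0 | 110 28.6 -25.6 54.2 | 120 27.6 -24.1 51.8 | 130 25.8 -21.9 47.7 | 140 25.0 -20.3 45.3 | 150 26.8 -22.6 49.4 | 160 28.0 -24.6 52.6 | 170 28.3 -25.8 54.1 | 
slot [572.53346797 237.90803136 100.        ]
slot [522.57062665 222.96904206 100.        ]
130 47.7 | 132 46.7 | 134 45.7 | 136 45.4 | 138 45.1 | 140 45.3 | 142 45.8 | 144 46.8 | 146 47.7 | 148 48.6 | 
flat 1 9 24.225205282787698 normal 139.1476

flat -1 10 19.234260292949276 normal 138.34547
t 128 outer (177.75305419921875, 245.30532890319824) [34.77877045 36.98067474] [548.35100289 230.12166801 100.        ]
t 135 outer (177.49145179748535, 245.3381810760498) [34.32159805 36.10994339] [548.29065817 230.64931888 100.        ]
t 142 outer (177.38191848754883, 245.36740547180176) [33.85836411 35.57963943] [548.23394108 230.86925097 100.        ]Traceback (most recent call last):
  File "m2.py", line 27, in <module>
    print(th,ctr,lo,"slot ang",(dd[k].min()+dd[k].max())/2+15,"R",R.max(),R.min())
                                ~~~~~~~~~^^
    return umr_minimum(a, axis, None, out, keepdims, initial, where)
ValueError: zero-size array to reduction operation minimum which has no identity
```

Run:
```python
from h import *
t=read_camera("top");s=read_camera("side")
from h import proj
for c in ([547.5,230.5,100],):
    print(proj(t,c),proj(s,c))
for nm,d,u,v in(("e",t,185,246),("f",s,248,155)):
    crop(d,u,v,100,100,6,f"pics/{nm}.png")
```

```text
[177.5528551  245.72637066] [244.08845603 143.71737221]
```

View pics/e.png

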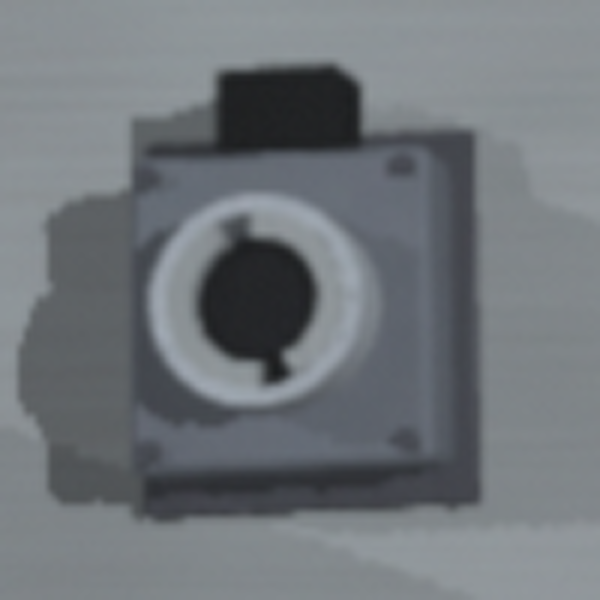

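Measured: the cup axis is at about (508.3, -117), with the flat normal at about 138.7° (so tool yaw 48.7). The ring is at about (548.3, 230.7, 100), with the slots along about 16.3°. The sizes check: the flats measure 45 mm, the disc top is about 68 mm up, and all of it is in reach. Moving toward the cup.

Emit:
jog_arm([
  [[0.012,0.013,0,2],[0.04,0.044,0,5],[0.07,0.077,0,8],[0.1,0.11,0,11],[0.13,0.143,0,14],[0.16,0.176,0,17],[0.19,0.209,0,20],[0.22,0.242,0,23],[0.25,0.275,0,26],[0.28,0.308,0,29],[0.31,0.342,0,32],[0.335,0.37,0,34.9]],
], hand=100, force=50)

```text
clock: 1.6
ee_pos: [452.5, -179.5, 226.9]
tcp_rot: [180.0, -0.0, 48.9]
wrist_force: [0.1, -0.5, -0.7]
gripper_width: 85.3
```

Emit:
jog_arm([
  [[0.02,0.022,-0.02,0],[0.035,0.038,-0.045,0],[0.0416,0.0468,-0.07,0],[0.0416,0.0468,-0.09,0],[0.0416,0.0468,-0.1,0],[0.0416,0.0468,-0.1,0]],
])

```text
clock: 2.1
ee_pos: [491.2, -133.6, 124.5]
tcp_rot: [-179.8, 0.1, 48.8]
wrist_force: [-0.5, 0.5, 1.0]
gripper_width: 85.5
```

Run:
```python
from h import *
o=r.observe();print(o["clock"],o["ee_pos"],o["tcp_rot"],o["joints"],o["wrist_force"],o["gripper_width"])
s=read_camera("side");t=read_camera("top")
crop(s,300,260,120,120,5,"pics/g1.png");crop(t,349,255,120,120,5,"pics/g2.png")
print(proj(t,o["ee_pos"]),proj(s,o["ee_pos"]))
cv2.imwrite("pics/g.png",np.hstack([cv2.resize(cv2.imread(f"pics/g{i}.png"),(400,400)) for i in(1,2)]))
```

```text
2.1 [ 491.22021873 -133.60967795  124.45068828] [-1.79756451e+02  8.49772247e-02  4.87726816e+01] [-2.35247266e+01  2.00963946e+01 -2.53506932e+01  4.48107683e+01
 -6.89532948e-03  1.07702788e+02] [-0.52389079  0.45542303  1.04441077] 85.52828774359794
[360.30846364 270.61827453] [294.78240722 264.11762224]
```

View pics/g.png

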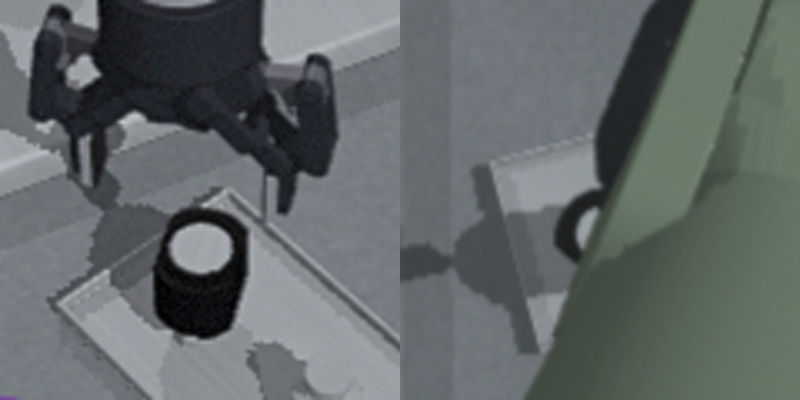

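The image confirms the open jaws standing back-left of the cup (side px 300,281), short of it by the rows that weren't reached. I'll finish the alignment.

Emit:
jog_arm([
  [[0.008,0.008,0,0],[0.014,0.014,0,0],[0.014,0.014,0,0],[0.014,0.014,0,0]],
])

```text
clock: 2.53
ee_pos: [507.9, -120.3, 127.4]
tcp_rot: [179.9, -0.0, 48.8]
wrist_force: [0.1, 0.6, 0.0]
gripper_width: 85.5
```

Emit:
jog_arm([
  [[0.0004,0.003,-0.01,0],[0.0004,0.003,-0.03,0],[0.0004,0.003,-0.037,0],[0.0004,0.003,-0.037,0],[0.0004,0.003,-0.037,0]],
])

```text
clock: 2.95
ee_pos: [506.6, -117.2, 89.1]
tcp_rot: [-179.9, 0.0, 48.7]
wrist_force: [-0.1, 0.7, -0.3]
gripper_width: 85.3
```

Run:
```python
from h import *
o=r.observe();print(o["clock"],o["ee_pos"],o["tcp_rot"])
s=read_camera("side")
crop(s,300,260,100,100,6,"pics/i1.png")
```

```text
2.95 [ 506.62441342 -117.24937001   89.05633291] [-1.79905137e+02  3.71931346e-02  4.87445000e+01]
```

View pics/i1.png

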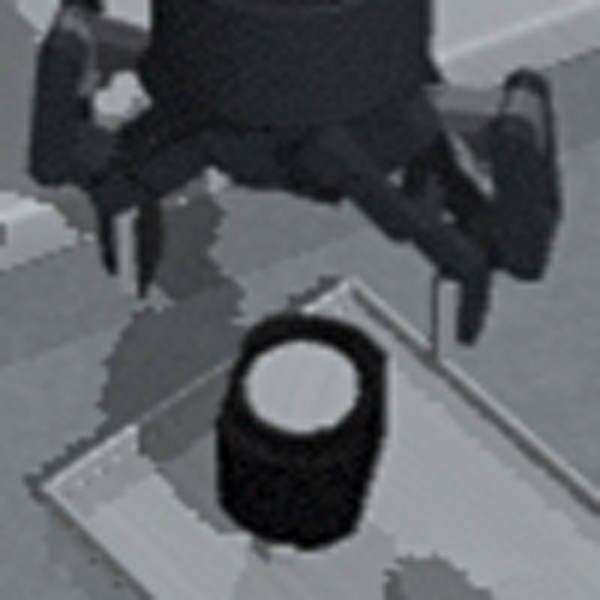

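The jaws straddle the cup symmetrically (cup at crop 300,390, tips at 130,285 and 460,335). Descending to about z 46 and closing.

Emit:
jog_arm([
  [[0.001,0,-0.015,0],[0.0015,0,-0.033,0],[0.0015,0,-0.043,0],[0.0015,0,-0.043,0],[0.0015,0,-0.043,0]],
])

```text
clock: 3.42
ee_pos: [508.6, -117.4, 46.7]
tcp_rot: [-180.0, 0.0, 48.7]
wrist_force: [0.3, -0.1, -1.0]
gripper_width: 85.6
```

Emit:
jog_arm([
  [[0,0,0,0],[0,0,0,0],[0,0,0,0],[0,0,0,0],[0,0,0,0],[0,0,0,0],[0,0,0,0],[0,0,0,0]],
], hand=0, force=50)

```text
clock: 4.08
ee_pos: [509.3, -117.5, 47.6]
tcp_rot: [179.9, -0.0, 48.8]
wrist_force: [-0.9, 1.0, 6.0]
gripper_width: 42.6
```

Emit:
jog_arm([
  [[0,0,0,0],[0,0,0,0],[0,0,0.01,0],[0,0,0.03,0],[0,0,0.055,0],[0,0,0.08,0],[0,0,0.105,0],[0,0,0.125,0],[0,0,0.133,0],[0,0,0.133,0],[0,0,0.133,0]],
], force=70)

```text
clock: 5.0
ee_pos: [508.6, -117.4, 179.3]
tcp_rot: [-180.0, 0.0, 48.8]
wrist_force: [-0.1, 1.0, -3.6]
gripper_width: 41.9
```

Run:
```python
from h import *
o=r.observe();print(o["clock"],o["ee_pos"],o["tcp_rot"],o["wrist_force"],o["moment"],o["gripper_width"])
s=read_camera("side")
u=proj(s,o["ee_pos"]);print(u)
crop(s,*u,110,110,5.4,"pics/j1.png")
```

```text
5.0 [ 508.55303627 -117.36389774  179.27740095] [-1.79991280e+02  2.47946418e-03  4.87522136e+01] [-0.07596438  1.01662209 -3.61312749] [ 0.00486053  0.06151044 -0.00252963] 41.87519198216457
[299.43152686 232.56932275]
```

View pics/j1.png

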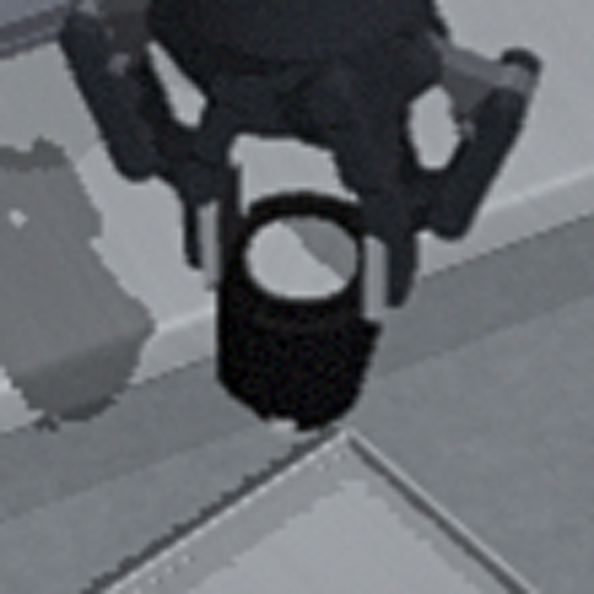

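The cup is held level between the pads and clear of the tray. Carrying it over the ring while turning to yaw ≈196.

Emit:
jog_arm([
  [[0.001,0.008,0,4],[0.002,0.022,0.002,11],[0.004,0.038,0.004,18],[0.006,0.054,0.006,25],[0.008,0.07,0.006,32],[0.01,0.086,0.006,39],[0.012,0.102,0.006,46],[0.014,0.118,0.006,53],[0.016,0.134,0.006,60],[0.018,0.15,0.006,66],[0.019,0.162,0.006,71],[0.02,0.17,0.006,74]],
])

```text
clock: 6.05
ee_pos: [527.4, 53.9, 183.5]
tcp_rot: [-179.8, -0.1, 123.0]
wrist_force: [-0.3, 0.0, -2.8]
gripper_width: 41.8
```

Emit:
jog_arm([
  [[0.001,0.008,0,4],[0.002,0.022,0,11],[0.004,0.038,0,18],[0.006,0.054,0,25],[0.008,0.07,0,32],[0.01,0.086,0,39],[0.012,0.102,0,46],[0.014,0.118,0,53],[0.016,0.134,0,60],[0.018,0.15,0,66],[0.019,0.165,0,71],[0.0195,0.175,0,73]],
])

```text
clock: 7.05
ee_pos: [547.2, 228.6, 183.3]
tcp_rot: [180.0, -0.2, -164.0]
wrist_force: [-0.1, -0.3, -3.5]
gripper_width: 42.1
```

Emit:
jog_arm([
  [[0,0,0,0],[0,0,0,0],[0,0,0,0]],
])

```text
clock: 7.3
ee_pos: [547.8, 226.7, 184.8]
tcp_rot: [-180.0, -0.1, -164.3]
wrist_force: [-0.4, -1.0, -2.6]
gripper_width: 42.2
```

Run:
```python
from h import *
o=r.observe();print(o["clock"],o["ee_pos"],o["tcp_rot"],o["joints"],o["wrist_force"],o["moment"])
s=read_camera("side");t=read_camera("top")
print(proj(s,o["ee_pos"]),proj(t,o["ee_pos"]))
crop(s,245,140,120,120,5,"pics/k1.png");crop(t,185,246,120,120,5,"pics/k2.png")
cv2.imwrite("pics/k.png",np.hstack([cv2.resize(cv2.imread(f"pics/k{i}.png"),(400,400)) for i in(1,2)]))
```

```text
7.3 [547.83061583 226.74063603 184.7947184 ] [-1.79968194e+02 -9.55257771e-02 -1.64343389e+02] [ 1.53701565e+01  2.49560117e+01 -7.95079234e+00  5.71885615e+01
 -3.22833012e-02 -2.86454471e-01] [-0.41057914 -0.97078203 -2.58063287] [-0.06039927 -0.01329546  0.05040579]
[241.59244517 111.8494653 ] [165.13154367 239.5325162 ]
```

View pics/k.png

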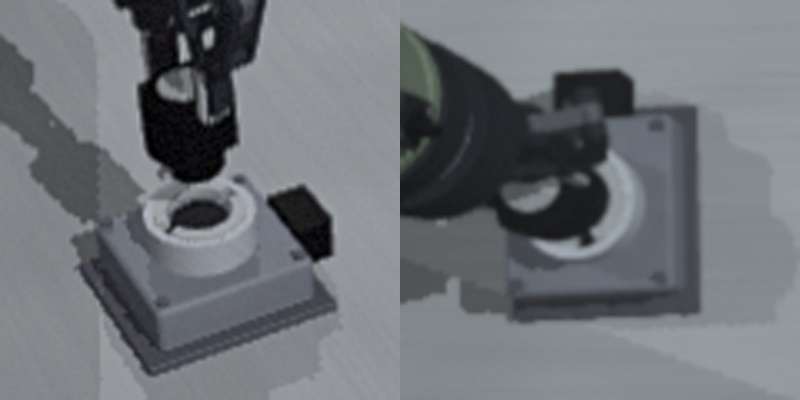

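The cup hangs just above the ring, slightly toward -y in both views (side: shank at crop 187,165; ring bore at 200,213). Lowering near the ring and checking the centring.

Emit:
jog_arm([
  [[0,0.001,-0.005,0.3],[0.0005,0.0025,-0.015,0.6],[0.0005,0.0035,-0.025,0.6],[0.0005,0.0035,-0.03,0.6],[0.0005,0.0035,-0.03,0.6],[0.0005,0.0035,-0.03,0.6]],
])

```text
clock: 7.9
ee_pos: [548.3, 230.9, 154.7]
tcp_rot: [-180.0, -0.1, -163.6]
wrist_force: [-0.1, -0.0, -3.1]
gripper_width: 42.1
```

Run:
```python
from h import *
o=r.observe();print(o["clock"],o["ee_pos"],o["tcp_rot"],o["wrist_force"])
s=read_camera("side");t=read_camera("top")
o=r.observe();print(o["clock"],o["ee_pos"],o["tcp_rot"])
print(crop(s,245,140,70,70,8,"pics/l1.png"),crop(t,180,246,70,70,8,"pics/l2.png"))
cv2.imwrite("pics/l.png",np.hstack([cv2.resize(cv2.imread(f"pics/l{i}.png"),(400,400)) for i in(1,2)]))
```

```text
7.9 [548.25197702 230.87980989 154.70848709] [-1.79997660e+02 -9.72017141e-02 -1.63646187e+02] [-0.14653053 -0.03439349 -3.07051422]
8.0 [549.03331086 231.09651817 155.7493375 ] [-1.79997891e+02  1.84038096e-02 -1.63649351e+02]
(210, 105) (145, 211)
```

View pics/l.png

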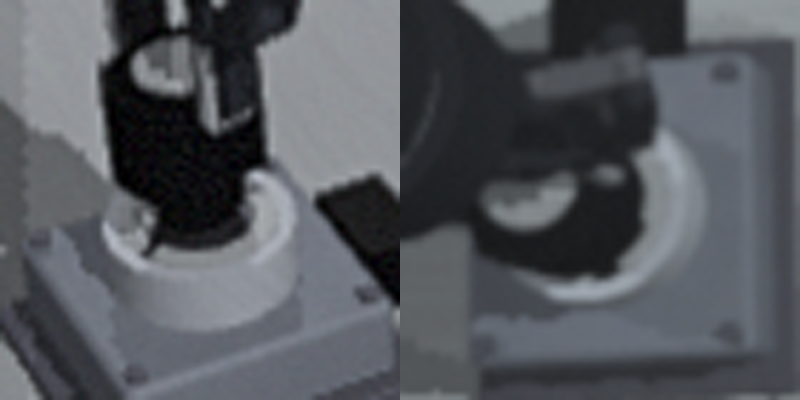

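The shank is lining up over the bore in the side view (shank tip at crop 205,235, within the ring at 200,240). Descending gently, feeling the force.

Emit:
jog_arm([
  [[0,0,-0.004,0],[0,0,-0.008,0],[0,0,-0.01,0],[0,0,-0.012,0],[0,0,-0.012,0]],
])

```text
clock: 8.42
ee_pos: [548.9, 231.1, 144.0]
tcp_rot: [-180.0, 0.0, -163.6]
wrist_force: [-1.0, -0.6, 1.9]
gripper_width: 42.1
```

Emit:
jog_arm([
  [[0,0,-0.001,0],[0,0,-0.002,0],[0,0,-0.003,0],[0,0,-0.003,0]],
])

```text
clock: 8.75
ee_pos: [549.8, 231.4, 143.4]
tcp_rot: [-180.0, 0.2, -163.6]
wrist_force: [-3.9, -0.5, 14.9]
gripper_width: 42.2
```

Emit:
jog_arm([
  [[0,0,0.002,0],[0,0,0.002,0]],
])

```text
clock: 8.92
ee_pos: [549.4, 231.2, 143.8]
tcp_rot: [-180.0, 0.1, -163.6]
wrist_force: [-1.3, 0.1, 6.5]
gripper_width: 42.4
```

Run:
```python
from h import *
o=r.observe();print(o["clock"],o["ee_pos"],o["tcp_rot"],o["wrist_force"],o["moment"])
s=read_camera("side");t=read_camera("top")
np.savez("pics/n.npz",s=s["color"],t=t["color"])
print(crop(s,245,135,60,60,13,"pics/n1.png"),crop(t,180,246,60,60,10,"pics/n2.png"))
I=cv2.imread("pics/n1.png");cv2.imwrite("pics/n1.png",cv2.resize(np.clip(I.astype(float)*1.8,0,255).astype(np.uint8),(600,600)))
I=cv2.imread("pics/n2.png");cv2.imwrite("pics/n2.png",np.clip(I.astype(float)*1.6,0,255).astype(np.uint8))
```

```text
8.9167 [549.37997312 231.21308583 143.79300345] [-1.79995494e+02  1.07523651e-01 -1.63644742e+02] [-1.2963719   0.13091364  6.48791241] [-0.18314886  0.502433   -0.04647121]
(215, 105) (150, 216)
```

View pics/n1.png

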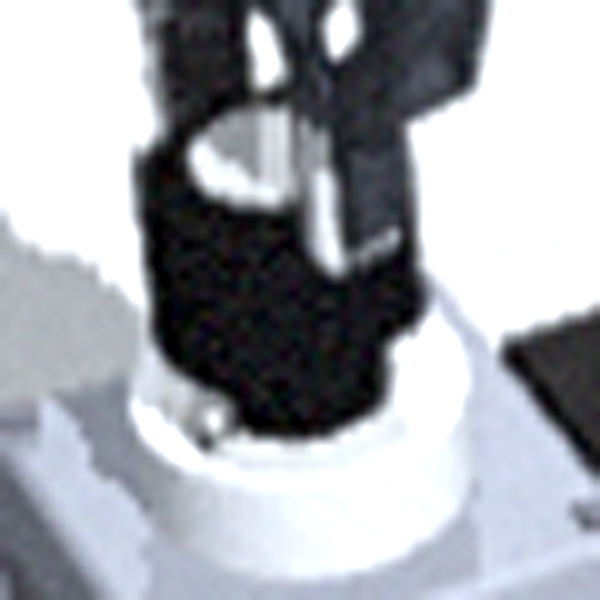

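View pics/n2.png

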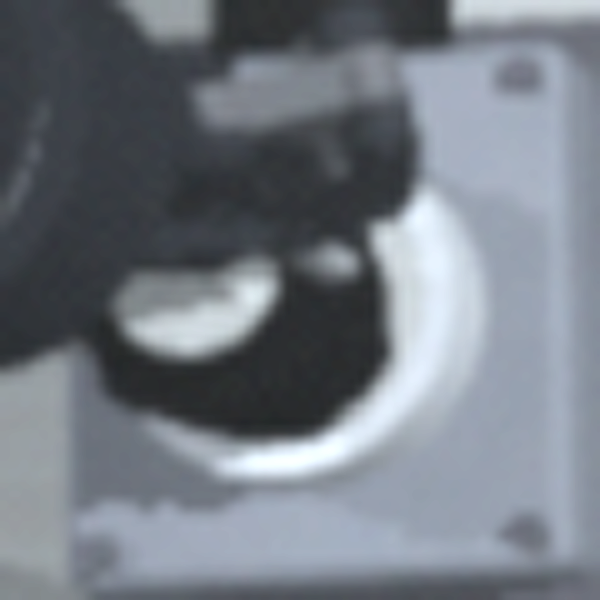

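Run:
```python
from h import *
t=read_camera("top");s=read_camera("side")
f=np.load("pics/n.npz")
T=cv2.cvtColor(f["t"],cv2.COLOR_RGB2GRAY);np.set_printoptions(linewidth=220)
print("rows 255-266, col 173..181");print(T[254:267,172:184])
print("row 244-248 cols 183-196");print(T[240:252,184:196])
n=np.array([np.cos(np.radians(-73.65)),np.sin(np.radians(-73.65))])
c=np.array([548.3,230.7])
for z in(118,122): 
    p=onz(t,177,258.7,z)[:2]; print("bottom",z,p,np.linalg.norm(p-c),p-c)
    p=onz(t,188.1,246,z)[:2]; print("flat",z,p,(p-c)@n)
print("lug",[ (onz(s,235.8,145.3,z)[:2]-c) for z in(105,108,110)], 26*np.array([-np.cos(.285),-np.sin(.285)]))
print("proj ring centre side",proj(s,[548.3,230.7,100]),"top",proj(t,[548.3,230.7,100]))
```

```text
rows 255-266, col 173..181
[[ 29  29  30  27  30  28  29  28  28  27  28  30]
 [ 28  29  28  29  26  28  27  27  28  27  28  29]
 [ 27  28  27  28  26  27  28  27  27  28  28  33]
 [ 27  27  27  27  27  26  27  27  27  29  32  53]
 [ 32  28  26  28  27  27  27  28  30  35  53  86]
 [ 61  47  43  44  44  48  50  50  59  77 111 138]
 [ 95  92  93  95  97 111 117 122 133 138 152 159]
 [113 116 131 144 146 152 155 157 161 160 160 155]
 [133 143 152 159 160 161 160 160 154 144 135 123]
 [111 118 123 129 128 129 127 125 118 107  98  91]
 [ 79  79  84  89  91  90  89  91  90  89  90  91]
 [ 75  77  87  95  97  97  97  99 102  99  96  98]
 [ 86  96 101 105 106 106 107 108 107 107 106 105]]
row 244-248 cols 183-196
[[ 57  42  49 102 133 134 134 141 148 149 144 135]
 [ 95  72  48  85 122 134 136 139 147 151 147 138]
 [101  82  46  58 108 133 136 141 149 152 149 139]
 [ 72  60  37  44  93 126 134 136 145 150 148 139]
 [ 40  36  29  36  76 116 133 134 141 146 146 139]
 [ 31  30  30  35  68 113 133 134 140 146 145 139]
 [ 29  28  29  33  67 113 134 136 142 147 146 139]
 [ 29  28  29  33  66 113 134 135 142 148 146 137]
 [ 29  30  30  35  65 112 134 136 143 148 144 135]
 [ 30  31  30  33  58 108 133 138 145 148 142 133]
 [ 28  29  29  31  49 103 135 142 146 145 138 130]
 [ 29  30  28  31  48 104 136 144 146 144 136 128]]
bottom 118 [519.38552712 225.07562848] 29.456413511299665 [-28.91447288  -5.62437152]
flat 118 [544.29398321 203.87270061] 24.614692855078605
bottom 122 [518.97091492 223.80590836] 30.12845384419459 [-29.32908508  -6.89409164]
flat 122 [543.76276768 202.70223722] 25.588283303036835
lug [array([-20.54030935,  -3.10790026]), array([-21.67929861,  -6.67440665]), array([-22.43862479,  -9.05207758])] [-24.95120297  -7.31009373]
proj ring centre side [244.39877966 143.55779488] top [177.46656174 245.33388808]
```

Run:
```python
from h import *
I=cv2.imread("pics/side0.png");x0,y0=218,122
c=I[y0:y0+44,x0:x0+54];c=cv2.resize(np.clip((c.astype(float)-60)*1.6,0,255).astype(np.uint8),None,fx=14,fy=13.6,interpolation=cv2.INTER_CUBIC)
s=read_camera("side")
for ctr,col in(((548.3,230.7),(0,0,255)),((548.3,233.2),(0,255,0))):
    for R in(36,21.5):
        pts=[proj(s,[ctr[0]+R*np.cos(a),ctr[1]+R*np.sin(a),100]) for a in np.linspace(0,6.283,60)]
        for u,v in pts: cv2.circle(c,(int((u-x0+.5)*14),int((v-y0+.5)*13.6)),1,col,-1)
cv2.imwrite("pics/o.png",c)
```

```text
(no output)
```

View pics/o.png

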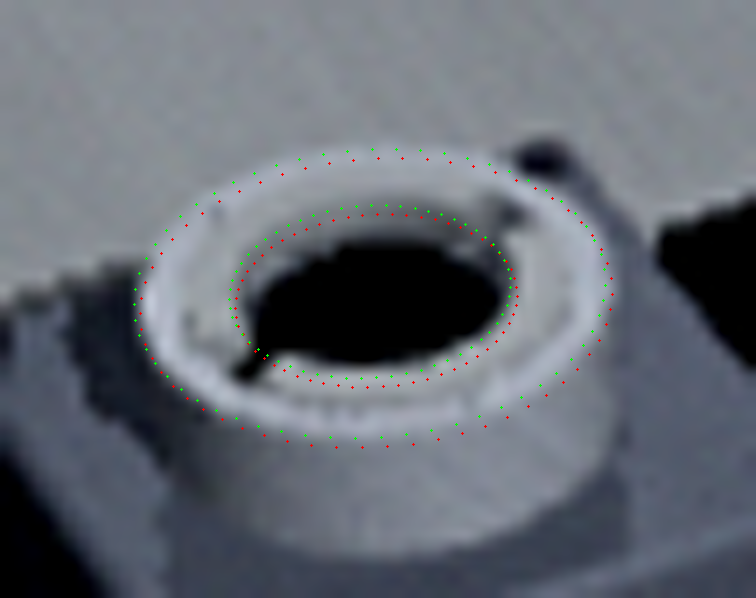

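The overlay shows that in the side view the ring lies at y ≈233.5 (green fits). The top view also has the head sitting about 2.5–3 mm toward -y of it. Shifting +y and trying again.

Emit:
jog_arm([
  [[0,0,0.003,0],[0,0.0015,0.003,0],[0,0.0027,0.003,0],[0,0.0027,0.003,0]],
])

```text
clock: 9.5
ee_pos: [548.5, 233.9, 144.9]
tcp_rot: [180.0, -0.1, -163.6]
wrist_force: [0.2, 0.2, -3.1]
gripper_width: 42.0
```

Emit:
jog_arm([
  [[0,0,-0.001,0],[0,0,-0.003,0],[0,0,-0.004,0],[0,0,-0.005,0],[0,0,-0.005,0]],
])

```text
clock: 9.92
ee_pos: [549.2, 234.1, 140.6]
tcp_rot: [180.0, 0.1, -163.6]
wrist_force: [0.6, 2.0, -2.1]
gripper_width: 42.1
```

Now it goes below the earlier contact height. Continuing.

Emit:
jog_arm([
  [[0,0,-0.001,0],[0,0,-0.002,0],[0,0,-0.003,0],[0,0,-0.003,0]],
])

```text
clock: 10.25
ee_pos: [549.9, 234.4, 139.2]
tcp_rot: [180.0, 0.2, -163.6]
wrist_force: [-0.0, 1.3, 6.2]
gripper_width: 42.0
```

Emit:
jog_arm([
  [[0,0,-0.001,0],[0,0,-0.002,0],[0,0,-0.002,0]],
])

```text
clock: 10.5
ee_pos: [550.0, 234.6, 136.3]
tcp_rot: [179.9, 0.2, -163.6]
wrist_force: [2.8, 3.4, 2.8]
gripper_width: 42.3
```

Emit:
jog_arm([
  [[0,0.0005,-0.001,0],[0,0.0005,-0.002,0],[0,0.0005,-0.003,0],[0,0.0005,-0.003,0]],
])

```text
clock: 10.83
ee_pos: [549.9, 234.6, 133.0]
tcp_rot: [180.0, 0.1, -163.6]
wrist_force: [4.0, 3.5, 4.8]
gripper_width: 42.4
```

Run:
```python
from h import *
o=r.observe();print(o["clock"],o["ee_pos"],o["tcp_rot"],o["wrist_force"],o["moment"])
s=read_camera("side")
crop(s,245,135,60,60,10,"pics/p1.png")
I=cv2.imread("pics/p1.png");cv2.imwrite("pics/p1.png",np.clip(I.astype(float)*1.5,0,255).astype(np.uint8))
```

```text
10.8333 [549.9245811  234.57245155 133.02968519] [ 1.79992554e+02  1.32405290e-01 -1.63647884e+02] [4.01640318 3.49983228 4.80895719] [ 0.82440062 -0.83168502 -0.03012992]
```

View pics/p1.png

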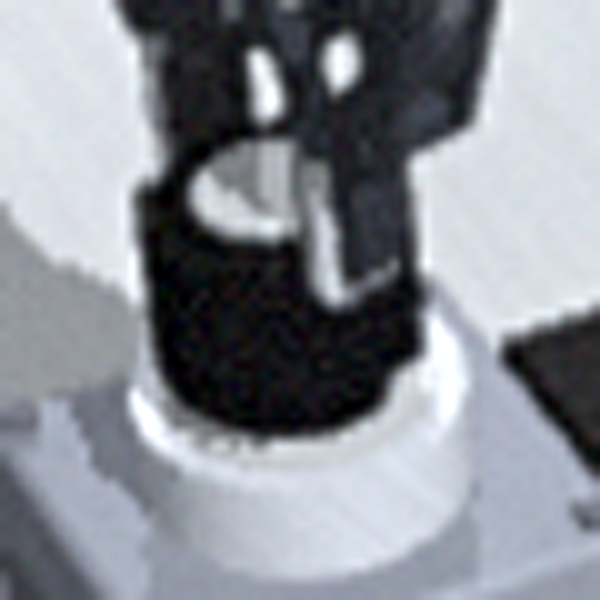

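The head has moved well down toward the ring (its lower edge is at crop 290,435) and the lugs are inside the slots. Pushing on in small steps.

Emit:
jog_arm([
  [[0.0005,0.0005,-0.001,0],[0.0005,0.0005,-0.002,0],[0.0005,0.0005,-0.003,0],[0.0005,0.0005,-0.003,0]],
])

```text
clock: 11.22
ee_pos: [550.1, 234.7, 130.0]
tcp_rot: [-180.0, 0.1, -163.7]
wrist_force: [3.5, 2.9, 6.7]
gripper_width: 41.9
```

Emit:
jog_arm([
  [[0,0,-0.001,0],[0,0,-0.002,0],[0,0,-0.002,0]],
])

```text
clock: 11.47
ee_pos: [550.1, 234.6, 128.2]
tcp_rot: [-180.0, 0.1, -163.7]
wrist_force: [2.8, 2.6, 6.8]
gripper_width: 41.9
```

Emit:
jog_arm([
  [[0,0,-0.001,0],[0,0,-0.002,0],[0,0,-0.002,0]],
])

```text
clock: 11.72
ee_pos: [550.1, 234.7, 126.4]
tcp_rot: [-180.0, 0.1, -163.7]
wrist_force: [2.4, 2.0, 8.0]
gripper_width: 42.2
```

Emit:
jog_arm([
  [[0,0,-0.001,0],[0,0,-0.001,0],[0,0,-0.001,0]],
])

```text
clock: 11.97
ee_pos: [550.2, 234.7, 125.5]
tcp_rot: [-180.0, 0.1, -163.7]
wrist_force: [3.2, 1.7, 8.0]
gripper_width: 42.6
```

Depth looks right, with a push of about 11 N including the cup's weight. Starting the clockwise twist.

Emit:
jog_arm([
  [[0,0,0,-3],[0,0,0,-6],[0,0,0,-9],[0,0,0,-12],[0,0,0,-12]],
])

```text
clock: 12.38
ee_pos: [550.2, 234.5, 125.4]
tcp_rot: [-180.0, 0.1, -175.8]
wrist_force: [3.4, 1.8, 7.4]
gripper_width: 42.2
```

Run:
```python
from h import *
o=r.observe();print(o["clock"],o["ee_pos"],o["tcp_rot"],o["wrist_force"],o["moment"],o["joint_efforts"][5])
```

```text
12.3833 [550.19688998 234.54792703 125.35652476] [-1.79973432e+02  1.07732662e-01 -1.75762104e+02] [3.40604476 1.78324152 7.35585276] [ 0.45221727 -0.64544957 -0.03577336] 0.27939677238464355
```

Emit:
jog_arm([
  [[0,0,0,-5],[0,0,0,-10],[0,0,0,-15],[0,0,0,-20],[0,0,0,-25],[0,0,0,-30],[0,0,0,-35],[0,0,0,-40],[0,0,0,-45],[0,0,0,-50],[0,0,0,-53],[0,0,0,-53]],
])

```text
clock: 13.38
ee_pos: [549.9, 233.7, 125.1]
tcp_rot: [-180.0, 0.1, 131.2]
wrist_force: [1.8, 0.7, 8.2]
gripper_width: 42.2
```

Emit:
jog_arm([
  [[0,0,0,-4],[0,0,0,-8],[0,0,0,-11],[0,0,0,-11]],
])

```text
clock: 13.72
ee_pos: [549.8, 233.5, 125.1]
tcp_rot: [-180.0, 0.2, 120.2]
wrist_force: [1.5, -0.8, 7.0]
gripper_width: 42.2
```

Run:
```python
from h import *
o=r.observe();print(o["clock"],o["ee_pos"],o["tcp_rot"],o["wrist_force"],o["moment"],o["joint_efforts"][5])
```

```text
13.7167 [549.82359375 233.5400871  125.10763222] [-1.79985890e+02  1.56671876e-01  1.20207089e+02] [ 1.50158259 -0.8491281   6.95416497] [-0.06797558 -0.56528214 -0.07239129] 0.2919414360076189
```

Emit:
jog_arm([
  [[0,0,0,-2],[0,0,0,-4],[0,0,0,-6],[0,0,0,-6]],
])

```text
clock: 14.05
ee_pos: [549.7, 233.5, 125.1]
tcp_rot: [-180.0, 0.2, 114.2]
wrist_force: [2.0, -0.7, 7.8]
gripper_width: 42.3
```

```bash
echo 'from h import *
o=r.observe();print(o["clock"],o["ee_pos"],o["tcp_rot"],o["wrist_force"],o["moment"],o["joint_efforts"][5])'>ob.py; python3 ob.py
```

```text
14.05 [549.74340427 233.52882399 125.07645534] [-1.79992722e+02  1.58154547e-01  1.14247080e+02] [ 2.01468808 -0.67091189  7.827835  ] [-0.09856001 -0.53858719 -0.06627608] 0.19346403423696756
```

Emit:
jog_arm([
  [[0,0,0,-1],[0,0,0,-2],[0,0,0,-2]],
])

```text
clock: 14.3
ee_pos: [549.7, 233.5, 125.0]
tcp_rot: [-180.0, 0.2, 112.3]
wrist_force: [1.8, -0.7, 6.8]
gripper_width: 42.3
```

```bash
python3 ob.py
```

```text
14.3 [549.7218426  233.47385643 125.04434536] [-1.79993122e+02  1.61339282e-01  1.12280608e+02] [ 1.81659358 -0.68890313  6.81429809] [-0.11495518 -0.51943296  0.02901641] 0.13035479933023453
```

Emit:
jog_arm([
  [[0,0,0,-1],[0,0,0,-2],[0,0,0,-2]],
])

```text
clock: 14.55
ee_pos: [550.0, 233.6, 125.1]
tcp_rot: [180.0, 0.2, 110.3]
wrist_force: [2.7, -0.4, 6.5]
gripper_width: 42.1
```

```bash
python3 ob.py
```

```text
14.55 [549.98107718 233.61021747 125.0746758 ] [1.79969017e+02 1.61104742e-01 1.10306825e+02] [ 2.737556   -0.42949447  6.47712138] [-0.01947998 -0.74476371  0.16846432] 0.26810011826455593
```

Emit:
jog_arm([
  [[0,0,0,-1],[0,0,0,-1.5],[0,0,0,-1.5]],
])

```text
clock: 14.8
ee_pos: [550.5, 233.6, 125.1]
tcp_rot: [179.9, 0.2, 108.8]
wrist_force: [4.8, 0.1, 5.9]
gripper_width: 42.1
```

```bash
python3 ob.py
```

```text
14.8 [550.5061658  233.63132802 125.10802881] [1.79913067e+02 1.75132053e-01 1.08821231e+02] [4.78175639 0.05927183 5.90381293] [ 0.00430338 -0.94696655  0.19614655] 0.26485721580684185
```

Emit:
jog_arm([
  [[0,0,0,-1],[0,0,0,-2],[0,0,0,-2]],
])

```text
clock: 15.05
ee_pos: [550.8, 233.7, 125.2]
tcp_rot: [179.9, 0.2, 106.9]
wrist_force: [4.7, -0.3, 6.1]
gripper_width: 42.0
```

```bash
python3 ob.py
```

```text
15.05 [550.80494558 233.7476553  125.15354898] [1.79872421e+02 1.78806879e-01 1.06868351e+02] [ 4.74540611 -0.32620323  6.06696336] [-0.10107924 -1.38629181  0.70628317] 0.8002611435949802
```

The stop is felt (Mz 0.71 N m at about 89.5° of turn). Backing off a degree to relieve it, then easing up.

Emit:
jog_arm([
  [[0,0,0,1],[0,0,0.001,1],[0,0,0.002,1],[0,0,0.002,1]],
])

```text
clock: 15.38
ee_pos: [550.8, 233.8, 127.0]
tcp_rot: [179.9, 0.2, 107.8]
wrist_force: [5.2, -0.7, 4.0]
gripper_width: 42.5
```

```bash
python3 ob.py
```

```text
15.3833 [550.77788501 233.81135866 126.9506412 ] [1.79884815e+02 1.57638942e-01 1.07809876e+02] [ 5.16984044 -0.71575704  3.98280676] [-0.01440206 -1.42228217  0.20938962] 0.17044908832758665
```

Emit:
jog_arm([
  [[0,0,0.001,0],[0,0,0.0015,0],[0,0,0.0015,0]],
])

```text
clock: 15.63
ee_pos: [550.8, 233.8, 128.3]
tcp_rot: [179.9, 0.2, 107.8]
wrist_force: [6.4, -0.9, 2.3]
gripper_width: 42.3
```

```bash
python3 ob.py
```

```text
15.6333 [550.80709825 233.79108504 128.25334385] [1.79886544e+02 1.58972585e-01 1.07807172e+02] [ 6.42149817 -0.87649237  2.26884249] [-0.0158298  -1.49727186  0.20719955] 0.16906416043639183
```

Emit:
jog_arm([
  [[0.0005,0,0.0005,0],[0.001,0,0.001,0],[0.001,0,0.001,0]],
])

```text
clock: 15.88
ee_pos: [550.9, 233.9, 128.9]
tcp_rot: [180.0, 0.1, 107.8]
wrist_force: [5.7, -0.9, 1.0]
gripper_width: 42.3
```

Emit:
jog_arm([
  [[0.0005,0,0.0005,0],[0.0005,0,0.001,0],[0.0005,0,0.001,0]],
])

```text
clock: 16.13
ee_pos: [550.9, 234.0, 129.9]
tcp_rot: [-180.0, 0.1, 107.8]
wrist_force: [5.7, -2.2, 1.1]
gripper_width: 42.3
```

```bash
python3 ob.py
```

```text
16.1333 [550.8507263  234.01571521 129.87426744] [-1.79966480e+02  8.90766473e-02  1.07829150e+02] [ 5.69995384 -2.17156582  1.13382167] [-0.46041528 -1.35651598  0.17120735] 0.14533854089677334
```

Emit:
jog_arm([
  [[0.0005,0,0.0005,0],[0.0005,0,0.001,0],[0.0005,0,0.001,0]],
])

```text
clock: 16.38
ee_pos: [550.9, 233.9, 130.5]
tcp_rot: [-179.9, 0.1, 107.8]
wrist_force: [5.1, -3.1, -2.1]
gripper_width: 42.2
```

Emit:
jog_arm([
  [[0,0,0.0005,0],[0,0,0.001,0],[0,0,0.001,0]],
])

```text
clock: 16.63
ee_pos: [550.9, 233.9, 130.6]
tcp_rot: [-179.9, 0.1, 107.8]
wrist_force: [6.3, -2.5, -6.7]
gripper_width: 42.2
```

```bash
python3 ob.py
python3 - <<'E'
from h import *
s=read_camera("side");t=read_camera("top")
crop(s,245,135,60,60,10,"pics/q1.png");crop(t,180,246,60,60,10,"pics/q2.png")
I=np.hstack([cv2.resize(cv2.imread(f"pics/q{i}.png"),(400,400)) for i in(1,2)]);cv2.imwrite("pics/q.png",np.clip(I*1.5,0,255).astype(np.uint8))
E
```

```text
16.6333 [550.94507936 233.90310108 130.6436012 ] [-1.79890436e+02  7.99360410e-02  1.07827876e+02] [ 6.29634208 -2.47969418 -6.70169422] [-0.37872693 -1.68876083  0.11981948] 0.15288197435438633
```

View pics/q.png

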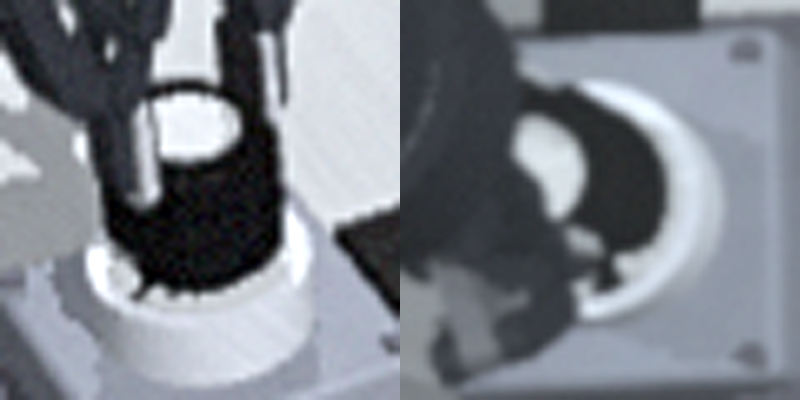

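The slots are visible again beside the head, a quarter turn from the lugs, and the upward pull now resists at z 130.6. That is 5.5 mm above the deepest point, so the lugs must be in the recess. Relieving the pull, then opening.

Emit:
jog_arm([
  [[0.0005,-0.0003,-0.0005,0],[0.001,-0.0005,-0.001,0],[0.001,-0.0005,-0.001,0]],
])

```text
clock: 16.98
ee_pos: [551.1, 233.9, 130.6]
tcp_rot: [-179.8, -0.0, 107.8]
wrist_force: [1.0, -2.5, 0.2]
gripper_width: 42.3
```

Emit:
jog_arm([
  [[0,0,0,0],[0,0,0,0],[0,0,0,0],[0,0,0,0],[0,0,0,0],[0,0,0,0],[0,0,0,0]],
], hand=100)

```text
clock: 17.57
ee_pos: [552.2, 234.4, 131.1]
tcp_rot: [-180.0, -0.0, 107.9]
wrist_force: [-1.2, -0.6, -0.6]
gripper_width: 85.3
```

Emit:
jog_arm([
  [[0,0,0.01,0],[0,0,0.03,0],[0,0,0.06,0],[0,0,0.09,0],[0,0,0.12,0],[0,0,0.14,0],[0,0,0.14,0]],
])

```text
clock: 18.15
ee_pos: [554.7, 235.0, 277.4]
tcp_rot: [179.5, 0.0, 107.9]
wrist_force: [0.7, -0.0, -0.2]
gripper_width: 85.4
```

Emit:
jog_arm([
  [[0,-0.02,0,0],[0,-0.05,0,0],[0,-0.085,0,0],[0,-0.12,0,0],[0,-0.155,0,0],[0,-0.185,0,0],[0,-0.2,0,0],[0,-0.2,0,0]],
])

```text
clock: 18.82
ee_pos: [552.1, 31.1, 271.1]
tcp_rot: [-180.0, 0.0, 107.6]
wrist_force: [-0.5, 0.3, -0.2]
gripper_width: 85.5
```

```bash
python3 ob.py
python3 - <<'E'
from h import *
s=read_camera("side");t=read_camera("top")
np.savez("pics/v.npz",s=s["color"],t=t["color"])
print(crop(s,245,135,60,60,10,"pics/v1.png"),crop(t,180,246,60,60,10,"pics/v2.png"))
I=np.hstack([cv2.resize(cv2.imread(f"pics/v{i}.png"),(400,400)) for i in(1,2)]);cv2.imwrite("pics/v.png",np.clip(I*1.3,0,255).astype(np.uint8))
E
```

```text
18.8167 [552.08775491  31.07665379 271.05898971] [-1.79964197e+02  4.42714802e-02  1.07590365e+02] [-0.50350542  0.29660331 -0.16705679] [ 0.02501196 -0.02006799  0.00086046] -0.19086585380136967
(215, 105) (150, 216)
```

View pics/v.png

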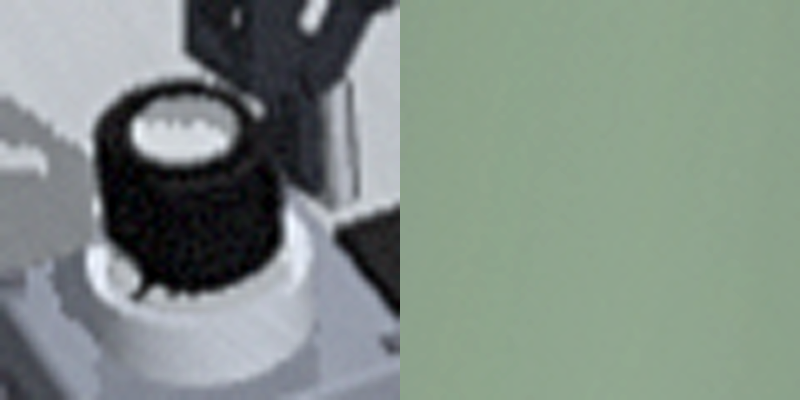

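The side view shows the cup standing upright in the ring (disc at crop 187,130). The arm hides it from the top camera, so I'll move clear to measure its height.

Emit:
jog_arm([
  [[0,-0.02,0,0],[-0.01,-0.05,0,0],[-0.02,-0.085,0,0],[-0.03,-0.12,0,0],[-0.04,-0.155,0,0],[-0.05,-0.19,0,0],[-0.06,-0.225,0,0],[-0.07,-0.255,0,0],[-0.08,-0.28,0,0],[-0.08,-0.3,0,0],[-0.08,-0.3,0,0]],
])

```text
clock: 19.83
ee_pos: [472.5, -268.1, 270.9]
tcp_rot: [-180.0, 0.1, 107.7]
wrist_force: [-0.1, 0.5, -0.4]
gripper_width: 85.3
```

```bash
python3 ob.py
python3 - <<'E'
from h import *
s=read_camera("side");t=read_camera("top")
crop(s,245,135,60,60,10,"pics/w1.png");crop(t,180,246,60,60,10,"pics/w2.png")
I=np.hstack([cv2.resize(cv2.imread(f"pics/w{i}.png"),(400,400)) for i in(1,2)]);cv2.imwrite("pics/w.png",np.clip(I*1.3,0,255).astype(np.uint8))
C=[]
for d,(u,v) in((t,(169,242)),(s,(243,125))):
    g=cv2.cvtColor(d["color"],cv2.COLOR_RGB2GRAY)
    n,l,st,c=cv2.connectedComponentsWithStats((g>95).astype(np.uint8)); k=l[v,u];print(k,c[k],st[k]);C.append(c[k])
print(tri(t,C[0],s,C[1]))
for z in(144,150,157): print(z,proj(t,[548.3,232,z]),proj(s,[548.3,233,z]))
E
```

```text
19.8333 [ 472.53460601 -268.09093804  270.91933896] [-1.79996691e+02  6.85770762e-02  1.07713498e+02] [-0.11821863  0.50275517 -0.37825317] [-0.03297448 -0.03179908  0.00692215] -0.20244651474058628
3 [168.72653061 242.15510204] [160 234  18  17 245]
17 [242.25735294 123.88235294] [235 119  16  11 136]
(array([547.85709531, 231.06569458, 151.77743897]), np.float64(0.49772106609078176))
144 [169.63517199 242.3637581 ] [242.29027253 126.35877147]
150 [168.59686128 241.93359631] [242.05208159 124.02634266]
157 [167.36672549 241.42393942] [241.77208127 121.28326089]
```

View pics/w.png

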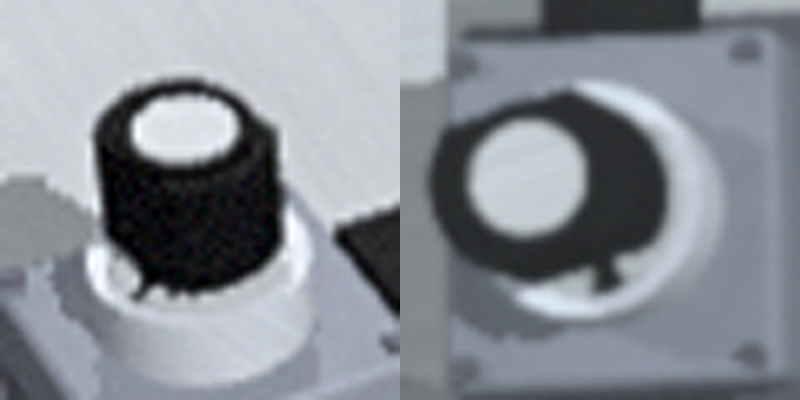

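The disc triangulates to z 151.8. The same method read about 1.8 mm high on the tray, so that's about 150, the locked height (unlocked would be about 157). The slots sit 90° from the lugs, and the jaws are clear. Handing in.

```bash
python3 -c "
from workcell import r
print(r.job_done())"
```

```text
the job is handed in; nothing more can be done
None
```

The black cup is mounted and, by my checks, locked in the spinner's bayonet socket. I handed the job in after about 20 s on the clock; it reports no verdict.

**What I did:** I gripped the cup across its flats and carried it over the ring. I let the lugs down through the slots, pushed down with about 11 N and turned clockwise to the stop. The stop came at about 89° with 0.7 N m. I backed off 1°, eased up until the lugs seated in the recess, let go and moved clear.

**Last checks:**
- **Locked height:** the cup rose 5.5 mm from its deepest point and then held against a pull of about 4 N, allowing for its weight.
- **Camera height:** the disc top reads 151.8 mm. The same method read nearly 2 mm high on the tray, so the true height is about 150 mm, the nominal locked value; unlocked would be about 157 mm.
- **Position:** the cup looks upright and central in both views, and the arm is well clear with the jaws open. I did not re-measure the jar, weight or screwdriver, but the arm and cup never went near them.

**What disagreed:**
- **First descent:** my top-view position for the ring was about 3 mm off in y, so the foot touched the rim with about 18 N, above the suggested 10 to 15 N. I corrected it by comparing both views.
- **Cup position:** the two cameras still differ by 1 to 2 mm, within the stated calibration.

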